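Dock the tall battery pack

TASK

Stand the loose tall battery pack in the empty charger on the joiner's bench and press it down until the push-push catch holds it, so that it stays down fully home and upright when you let go. One full press catches; another would throw it up again.

Things in the scene. Friction and masses are not known exactly. Their poses are not given: they have to be found in the camera images.
- pack: The tall loose battery pack: dark plastic box 90 mm long (its x), 50 wide (its y), 90 high, about 0.45 kg; its lowest 12 mm are 3 mm narrower all round. Origin: centre of its underside, z up. Grip it across the 50 mm width, near the top; it goes in either way round. Not wanted: the smaller loose pack (62 x 40 x 45 mm) and the tall pack already seated in the other charger.
- charger: The empty one of two alike chargers, fixed to the bench: dark housing, x -70 to +85 mm, 100 wide (y), 80 high. Origin: on its underside, below the centre of the open-topped bay. Bay 102 mm (x) by 62 (y), its mouth flared over the top 14 mm to 126 by 86. The sprung floor of the bay (the cradle), when up, lies 55 mm above the bench: a pack on it has its top at 145 mm.
- cradle (a joint): How far the cradle is pressed down, m: 0 up, 0.032 bottom stop. A spring lifts it with 8 N (top) to 16 N (bottom) and bears the pack. Push-push catch: press the pack down past 0.023 (0.027 is a good aim), let it rise, and the catch holds it at about 0.013 (pack top 132 mm above the bench). A shorter press springs back to 0. Pressing a caught cradle past 0.023 again frees it.

How it is judged (in metres and radians):
On the way:
1. the pack, in the bay of the empty charger, is pressed down past the catch (value of joint cradle above 0.0195 m and horizontal distance between pack and charger below 0.02 m).
At the end, for the whole second after the job is handed in: The empty charger's cradle is held by its catch, 9 to 17.5 mm down, and the tall pack stands on it (underside 30 to 50 mm above the charger's), within 15 mm of the bay's centre, upright within 0.15 rad, lengthwise within 0.25 rad, at rest and let go (value of joint cradle between 0.009 and 0.0175 m and horizontal distance between pack and charger below 0.015 m and z of pack in the frame of charger between 0.03 and 0.05 m and angle between pack's own z axis and vertical below 0.15 rad and angle between the x axis of pack and the x axis of charger, either way round below 0.25 rad and linear speed of pack below 0.02 m/s); the robot touches nothing.
It also fails if it takes over 42 s, if anything falls off the work surface, if the arm or the gripper's body presses on something with over 40 N, if the wrist force passes 120 N, or if a joint passes its speed limit or range.

ROBOT

A 6-joint arm with a two-finger parallel gripper is mounted at the origin on the work surface. World frame = base frame: x ahead of the robot, y to its left, z up, the work surface at z = 0. Lengths are in m, angles in degrees, forces in N, time in s.
With the tool pointing down it reaches from about 0.4 to 0.825 m from the base axis. Payload 7 kg.
Tool frame: the origin (TCP) lies at the very end of the fingers, on their centre line; the grasp point (between the pads) lies 19 mm behind it (ctrl.tcp_to_grasp is the distance from the TCP to the grasp point, in m); z points along the fingers, y is the direction in which the jaws open and shut (so a half turn about z gives the same grasp; the last joint's range is limited). The gripper opens to 88 mm and grips with 3 to 60 N. Pads are 19 mm wide; open, the fingers measure 130 mm over their backs; the gripper's body (78 mm by 193 mm) begins 47 mm behind the grasp point.
Start: joints at [87.783, 20.546, 0.682, 0, -70.136, -16.507], TCP at [0.217, 0.639, 0.227] pointing down, gripper open.
Joint ranges: [-176.03, 176.03], [-82.01, 121.73], [-58.28, 71.71], [-173.87, 95.51], [-174.79, -0.11], [-173.66, 173.66]. Speed limits (degrees/s): [136.94, 136.94, 172.46, 180, 180, 180].

INTERFACE

Orientations are given as [roll, pitch, yaw] about the fixed x, y, z axes, in that order (R = Rz(yaw) Ry(pitch) Rx(roll)).
In Python, from plant import ctrl gives the robot as it stands.
- The arm moves only by the tool jog_arm, never from a script. Its argument "commands" is a list of rows, each an object of numbers: "x", "y", "z": the shift along the tool's x, y, z in cm; "roll": the turn about the tool's z in rad. In form: [{"x": .., "y": .., "z": .., "roll": ..}, ...]. A call has 1 to 12 rows; each row shifts and turns the commanded pose from where the row before left it, along the tool's axes as they then stand; what a row does not reach is not made up. A row lasts 1/10 s, in which the tool goes at most 50 mm and 8.59 degrees, less where a joint would pass 70% of its speed; a pose out of reach is approached as far as the arm can. A call is refused whole if a number of a shift passes 5 or a number of a turn 0.15, either way. A call with a gripper value outside its range is refused whole. "gripper" is the finger opening in cm, from 0 to 8.76, set as the call begins (left out, the last holds). The fingers move at their own pace and stop on an object; the grip force is fixed at half the most. Time passes only in rows, so rows that do not move let the fingers close. It gives the time, the measured TCP pose, the force and the opening at its end, in the units of the state.
- ctrl.get_obs(): the state, without advancing time (a new reading comes with each control period).
- ctrl.snapshot(name): name is "side" or "top"; returns a dict with "image" (400x640x3 uint8, red, green, blue), "mtx" (3x3 intrinsics, pixels), "k1" (the pictures are not rectified: a ray, as slopes to the right and down, at radius r is drawn at 1 + k1 r^2 times it, then the intrinsics apply), "position" and "orientation" of the camera in the world. Camera axes: x right, y up, looking along -z (the intrinsics and any distortion apply to the point x, -y, -z); pixel columns grow to the right and rows downward; lengths in m; the calibration is good to about 2 mm. A picture is of the moment at which its call begins. There is no depth.
- ctrl.close_job(): hands the job in, once; it reports no verdict.
Trained networks look in the newest picture that a camera, given by its name, has taken for a name from the list of things; names that differ only in an ending like _2 or _b are one class to them, and where a whole thing is asked for, a point or a joint stands for the part that bears it (a point fixed in the world has none). Each returns a list of dicts, best first, with "confidence" (0 to 1); they miss things now and then, are a little off and sometimes report something else, mostly with a low value. They report only what shows in the picture. A call takes as long as a camera call.
- ctrl.search_frame(camera, query): "position" ([column, row] as shares, 0 to 1, of the picture: columns of its width, rows of its height, amid what is visible of it).
- ctrl.regions_of(camera, query): "mask" (400x640 bool, what is visible of it) and "position" ([column, row] as shares, 0 to 1, of the picture: columns of its width, rows of its height, amid what is visible of it).
The state is a dict: "clock": time; "joint_pos": joint angles; "qvel": joint speeds; "tau": joint torques, N m; "tool_pos": TCP position; "orientation": TCP orientation; "force": force on the tool from outside, world axes, zero at the start; "moment": the same for the moment, N m; "opening": finger opening in m.
Only numpy, scipy, OpenCV 4.12 (cv2) and the standard library are available. Lean on these libraries where they do the work, as an engineer would, in place of code of your own. Each camera call takes 0.05 s, during which the arm holds its last target.

## Working session

There is one attempt and no reset: what is moved stays moved. The work goes in short steps, Python scripts to look and compute and a tool call to move; the robot and the scene stay as the last step left them, time stands still between calls to the robot, and variables do not carry over. Pictures are saved under pics/ and viewed, and the job is handed in when it is done.

Besides the shell and the picture viewer there is one more tool, called by a JSON object that holds its "op" and its "data", one argument or row to a line. jog_arm: Moves the arm, as the interface text tells. Its arguments: {"type":"object","properties":{"commands":{"type":"array"},"gripper":{"type":"number"}},"required":["commands"]}

```bash
mkdir -p pics; ls
cat > h.py <<'E'
import numpy as np, cv2
from plant import ctrl
from scipy.spatial.transform import Rotation as R
def rot(s):
    o=np.array(s["orientation"])
    return R.from_euler('xyz',o,degrees=True).as_matrix() if o.shape==(3,) else o
def project(s,P):
    P=np.atleast_2d(P);q=(P-np.array(s["position"]))@rot(s)
    a=q[:,0]/-q[:,2];b=-q[:,1]/-q[:,2];r2=a*a+b*b;k=1+s["k1"]*r2
    m=np.array(s["mtx"]);return np.c_[m[0,0]*a*k+m[0,2],m[1,1]*b*k+m[1,2]]
def toz(s,uv,z):
    m=np.array(s["mtx"]);uv=np.atleast_2d(uv).astype(float)
    u=cv2.undistortPoints(uv.reshape(-1,1,2),m,np.array([s["k1"],0,0,0.])).reshape(-1,2)
    d=np.c_[u[:,0],-u[:,1],-np.ones(len(u))]@rot(s).T
    p=np.array(s["position"]);return p+d*((z-p[2])/d[:,2])[:,None]
def save(s,n):cv2.imwrite("pics/"+n+".png",s["image"][:,:,::-1])
E
python3 - <<'E'
from h import *
import pickle
o=ctrl.get_obs();print(o)
S={}
for n in("side","top"):
    s=ctrl.snapshot(n);save(s,n+"1");S[n]=s
    print(n,s["mtx"],s["k1"],s["position"],s["orientation"])
    for q in("pack","charger"):
        r=ctrl.regions_of(n,q)
        for x in r:
            ys,xs=np.nonzero(x["mask"]);print(q,round(x["confidence"],2),np.array(x["position"])*[640,400],xs.min(),xs.max(),ys.min(),ys.max(),x["mask"].sum())
        S[n+q]=r
pickle.dump(S,open("s1.pkl","wb"))
E
```

```text
pics
{'clock': 0.0, 'joint_pos': array([ 8.77839773e+01,  2.05915165e+01,  6.34512459e-01, -1.98921494e-02,
       -7.01377747e+01, -1.65068871e+01]), 'qvel': array([-0.00717217,  0.00639809, -0.05513624,  0.09478965,  0.02996848,
       -0.07187491]), 'tau': array([-2.03026202e-04, -5.82722497e+01,  2.93059462e+01,  6.99705586e+00,
        7.01544690e-03, -1.81405326e-04]), 'tool_pos': array([0.21653919, 0.6388016 , 0.22562812]), 'orientation': array([ 1.79903814e+02, -9.00284957e-03, -1.87296763e+01]), 'force': array([-1.28503532,  0.08786584,  0.37505074]), 'moment': array([-0.0096392 ,  0.025989  ,  0.02373456]), 'opening': 0.08749317641187286}
side [[440.74848006   0.         316.24837285]
 [  0.         440.74848006 188.57345628]
 [  0.           0.           1.        ]] -0.08942388117508276 [0.36547414 0.70491175 0.71171146] [  49.13925696   -0.32669352 -166.21399324]
pack 0.62 [363.712 165.52 ] 344 385 143 187 1519
charger 0.62 [308.608 233.32 ] 271 350 202 264 4675
top [[422.2601185    0.         321.14762914]
 [  0.         422.2601185  196.03160326]
 [  0.           0.           1.        ]] -0.01875474982357551 [ 0.45763473 -0.05107707  0.97140896] [  4.03996292   1.95416581 -90.53534599]
pack 0.88 [388.288 228.8  ] 372 403 206 250 1150
charger 0.9 [271.872 197.68 ] 240 302 156 236 3610
```

View pics/side1.png

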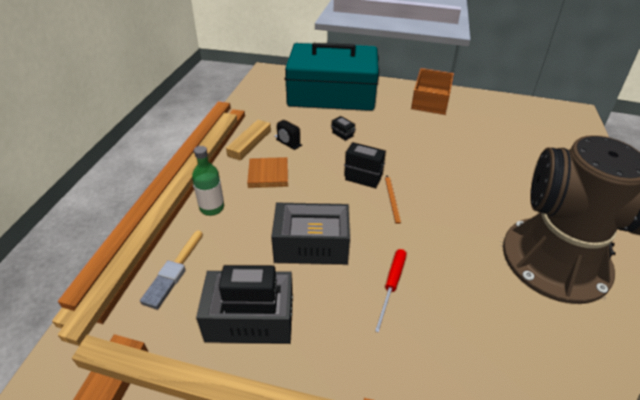

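View pics/top1.png

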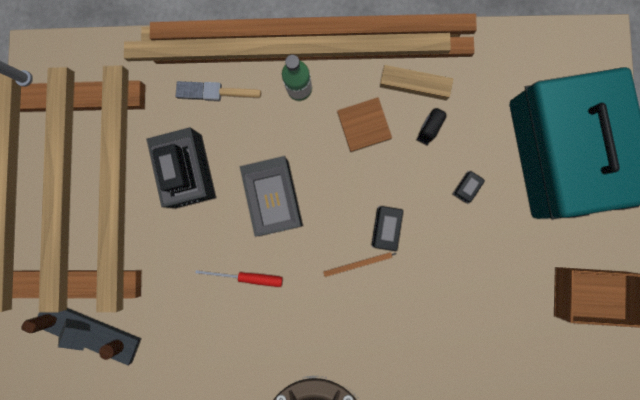

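The top view shows the tall loose pack at about (388,228), the empty charger at (271,197) and the small pack at (469,187). In the side view they are at (364,165), (311,233) and (343,127). The networks picked the right objects. Next I fit the poses to the mask outlines.

```bash
cat > fit.py <<'E'
from h import *
from scipy.optimize import minimize
import itertools
def box(x,y,yaw,x0,x1,w,z0,z1):
    P=np.array(list(itertools.product((x0,x1),(-w/2,w/2),(z0,z1))))
    c,s_=np.cos(yaw),np.sin(yaw)
    return np.c_[x+c*P[:,0]-s_*P[:,1],y+s_*P[:,0]+c*P[:,1],P[:,2]]
K=4
def sil(s,P):
    uv=project(s,P);h=cv2.convexHull((uv*K*16+ (K/2-0.5)*16).astype(np.int32))
    m=np.zeros((400*K,640*K),np.uint8);cv2.fillConvexPoly(m,h,1,shift=4);return m
def fit(views,dims,init):
    ms=[(s,cv2.resize(m.astype(np.uint8),None,fx=K,fy=K,interpolation=cv2.INTER_NEAREST)) for s,m in views]
    def cost(p):
        c=0
        for s,m in ms:
            a=sil(s,box(*p,*dims));c+=1-(a&m).sum()/(a|m).sum()
        return c/len(ms)
    best=None
    for dy in np.arange(0,np.pi,np.pi/8):
        i=np.array([*init,dy])
        r=minimize(cost,i,method="Nelder-Mead",options=dict(initial_simplex=i+np.array([[0,0,0],[.02,0,0],[0,.02,0],[0,0,.2]]),xatol=1e-4,fatol=1e-5,maxiter=150))
        if best is None or r.fun<best.fun:best=r
    return best
E
python3 - <<'E'
from fit import *
import pickle
S=pickle.load(open("s1.pkl","rb"))
for q,d,zc in(("pack",(-.045,.045,.05,0,.09),.07),("charger",(-.0775,.0775,.1,0,.08),.05)):
    v={n:(S[n],S[n+q][0]["mask"]) for n in("side","top")}
    i=toz(S["top"],np.array(S["topq".replace("q",q)][0]["position"])*[640,400],zc)[0][:2]
    for k in(["side"],["top"],["side","top"]):
        r=fit([v[n] for n in k],d,i);print(q,k,r.x[:2].round(4),np.degrees(r.x[2]).round(1),r.fun.round(3))
for n in("top","side"):
    im=S[n]["image"];c=S[n+"charger"][0]["position"];p=S[n+"pack"][0]["position"]
    t=[]
    for a in(c,p):
        u,v=int(a[0]*640),int(a[1]*400);t.append(cv2.resize(im[v-50:v+50,u-50:u+50],(400,400),interpolation=cv2.INTER_CUBIC))
    cv2.imwrite(f"pics/crop_{n}.png",np.hstack(t)[:,:,::-1])
E
```

```text
pack ['side'] [ 0.4519 -0.1609] 174.6 0.067
pack ['top'] [ 0.4513 -0.162 ] -9.1 0.065
pack ['side', 'top'] [ 0.4517 -0.1619] 171.5 0.07
charger ['side'] [0.5227 0.0899] 192.0 0.021
charger ['top'] [0.5227 0.0888] 192.4 0.021
charger ['side', 'top'] [0.5229 0.0891] 12.2 0.023
```

```bash
ls pics
```

```text
crop_side.png
crop_top.png
side1.png
top1.png
```

View pics/crop_top.png

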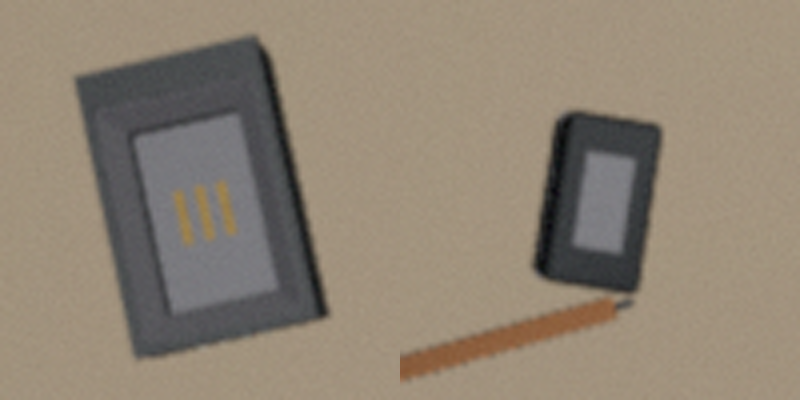

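View pics/crop_side.png

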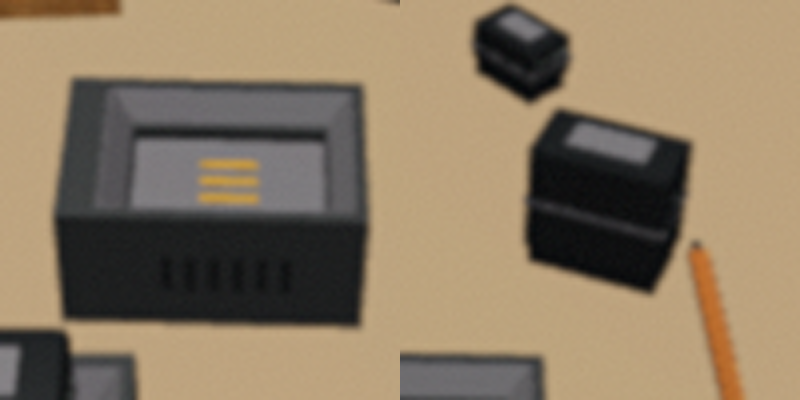

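```bash
cat > ov.py <<'E'
from fit import *
def rect(x,y,yaw,x0,x1,w,z):
    P=np.array([[x0,-w/2],[x1,-w/2],[x1,w/2],[x0,w/2]]);c,s=np.cos(yaw),np.sin(yaw)
    return np.c_[x+c*P[:,0]-s*P[:,1],y+s*P[:,0]+c*P[:,1],np.full(4,z)]
def overlay(s,rs,ctr,f,h=50):
    u,v=[int(round(a)) for a in project(s,ctr)[0]];F=400//(2*h)
    im=cv2.resize(s["image"][v-h:v+h,u-h:u+h],(400,400),interpolation=cv2.INTER_CUBIC).copy()
    for r,c in rs:
        p=(project(s,r)-[u-h,v-h]+.5)*F
        cv2.polylines(im,[(p*16).astype(np.int32)],True,c,1,cv2.LINE_AA,4)
    return im
E
python3 - <<'E'
from ov import *
import pickle
S=pickle.load(open("s1.pkl","rb"))
a=np.radians(12.3);c=(0.5155,0.0876,a);p=(.4517,-.1617,np.radians(-8.6))
C=[(rect(*c,-.07,.085,.1,.08),(255,0,0)),(rect(*c,-.051,.051,.062,.055),(0,255,0)),(rect(*c,-.063,.063,.086,.08),(0,255,255)),(rect(*c,-.07,.085,.1,0),(255,0,0))]
P=[(rect(*p,-.045,.045,.05,z),(255,0,0)) for z in(.09,.012)]+[(rect(*p,-.042,.042,.044,0),(0,255,0))]
cv2.imwrite("pics/ov1.png",np.vstack([np.hstack([overlay(S[n],C,[*c[:2],.05],0),overlay(S[n],P,[*p[:2],.05],0)])[:, :, ::-1] for n in("top","side")])[:800])
im=cv2.imread("pics/ov1.png");cv2.imwrite("pics/ov1.png",cv2.resize(im,(600,600),interpolation=cv2.INTER_AREA))
E
```

```text
(no output)
```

View pics/ov1.png

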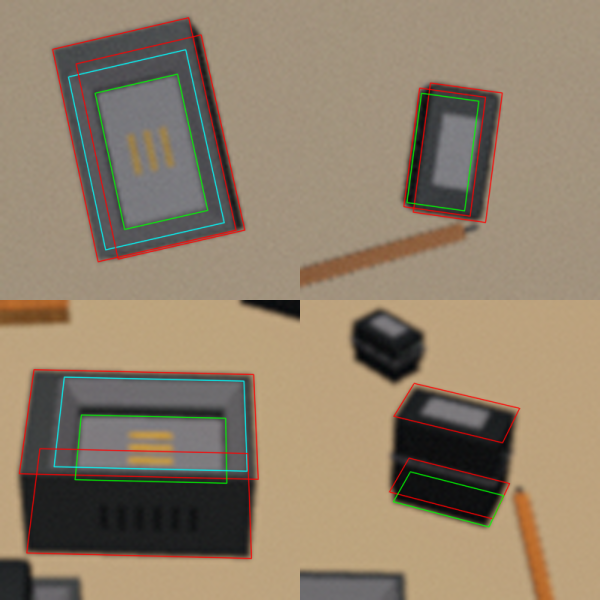

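Charger overlay fits well: bay centre (0.5155, 0.0876), yaw 12.3°. The pack is at about (0.451, -0.162), yaw about -8.6°. Now moving toward the pack, bowing outward so I stay in reach.

{"op": "jog_arm", "data": {
  "commands": [
    {"x":3.5,"y":2.6,"z":-0.4},
    {"x":3.5,"y":2.6,"z":-0.4},
    {"x":3.5,"y":2.6,"z":-0.4},
    {"x":3.5,"y":2.6,"z":-0.4},
    {"x":3.5,"y":2.6,"z":-0.4},
    {"x":3.5,"y":2.6,"z":-0.4},
    {"x":3.5,"y":2.6,"z":-0.4},
    {"x":3.5,"y":2.6,"z":-0.4}
  ]
}}

```text
validation failed for argument at $.co...
```

{"op": "jog_arm", "data": {
  "commands": [
    {"x":3.5,"y":2.6,"z":-0.4,"roll":0},
    {"x":3.5,"y":2.6,"z":-0.4,"roll":0},
    {"x":3.5,"y":2.6,"z":-0.4,"roll":0},
    {"x":3.5,"y":2.6,"z":-0.4,"roll":0},
    {"x":3.5,"y":2.6,"z":-0.4,"roll":0},
    {"x":3.5,"y":2.6,"z":-0.4,"roll":0},
    {"x":3.5,"y":2.6,"z":-0.4,"roll":0},
    {"x":3.5,"y":2.6,"z":-0.4,"roll":0}
  ]
}}

```text
clock: 1.1
tool_pos: [0.4158, 0.3508, 0.259]
orientation: [-180.0, -0.0, -18.7]
force: [0.8, 0.1, 0.4]
opening: 0.0878
```

{"op": "jog_arm", "data": {
  "commands": [
    {"x":1.65,"y":3.95,"z":0,"roll":0},
    {"x":1.65,"y":3.95,"z":0,"roll":0},
    {"x":1.65,"y":3.95,"z":0,"roll":0},
    {"x":1.65,"y":3.95,"z":0,"roll":0},
    {"x":1.65,"y":3.95,"z":0,"roll":0},
    {"x":1.65,"y":3.95,"z":0,"roll":0},
    {"x":1.65,"y":3.95,"z":0,"roll":0},
    {"x":1.65,"y":3.95,"z":0.5,"roll":0},
    {"x":1.65,"y":3.95,"z":0.5,"roll":0},
    {"x":1.65,"y":3.95,"z":1,"roll":0},
    {"x":1.65,"y":3.95,"z":1,"roll":-0.09},
    {"x":1.65,"y":3.95,"z":1,"roll":-0.09}
  ]
}}

```text
clock: 2.3
tool_pos: [0.4539, -0.1615, 0.2187]
orientation: [-180.0, -0.1, -8.2]
force: [1.7, 0.4, 1.0]
opening: 0.0874
```

{"op": "jog_arm", "data": {
  "commands": [
    {"x":-0.2,"y":0,"z":2.5,"roll":0},
    {"x":0,"y":0,"z":2.5,"roll":0},
    {"x":0,"y":0,"z":2.5,"roll":0},
    {"x":0,"y":0,"z":2,"roll":0},
    {"x":0,"y":0,"z":2,"roll":0},
    {"x":0,"y":0,"z":2,"roll":0},
    {"x":0,"y":0,"z":1.5,"roll":0},
    {"x":0,"y":0,"z":0.7,"roll":0},
    {"x":0,"y":0,"z":0,"roll":0}
  ]
}}

```text
clock: 3.2
tool_pos: [0.4518, -0.1594, 0.0609]
orientation: [180.0, 0.1, -8.4]
force: [0.4, 0.2, -0.4]
opening: 0.0874
```

Run:
```python
from h import *
o=ctrl.get_obs();print(o["tool_pos"],o["force"])
for n in("side","top"):
    s=ctrl.snapshot(n);save(s,n+"2")
```

```text
[ 0.45182627 -0.15939172  0.06092077] [ 0.38856543  0.20238868 -0.42932883]
```

View pics/side2.png

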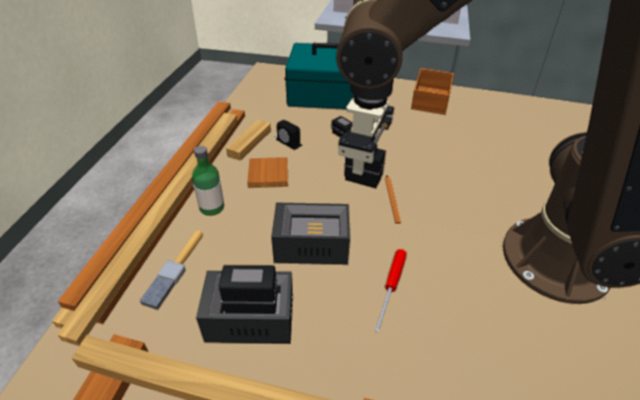

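The fingers straddle the pack at about (360,160). I close them after a 2 mm centring shift.

{"op": "jog_arm", "data": {
  "commands": [
    {"x":0,"y":0.2,"z":0,"roll":0},
    {"x":0,"y":0,"z":0,"roll":0}
  ]
}}

```text
clock: 3.5
tool_pos: [0.4525, -0.1615, 0.0623]
orientation: [-180.0, -0.1, -8.4]
force: [-1.2, 0.5, -0.0]
opening: 0.0876
```

{"op": "jog_arm", "data": {
  "commands": [
    {"x":0,"y":0,"z":0,"roll":0},
    {"x":0,"y":0,"z":0,"roll":0},
    {"x":0,"y":0,"z":0,"roll":0},
    {"x":0,"y":0,"z":0,"roll":0},
    {"x":0,"y":0,"z":0,"roll":0},
    {"x":0,"y":0,"z":0,"roll":0},
    {"x":0,"y":0,"z":0,"roll":0},
    {"x":0,"y":0,"z":0,"roll":0}
  ],
  "gripper": 3
}}

```text
clock: 4.3
tool_pos: [0.452, -0.1614, 0.0615]
orientation: [180.0, 0.0, -8.4]
force: [0.3, -0.7, -0.8]
opening: 0.0499
```

{"op": "jog_arm", "data": {
  "commands": [
    {"x":0,"y":0,"z":-0.5,"roll":0},
    {"x":0,"y":0,"z":-1.5,"roll":0},
    {"x":0,"y":0,"z":-2.5,"roll":0},
    {"x":0,"y":0,"z":-3,"roll":0},
    {"x":0,"y":0,"z":-3,"roll":0},
    {"x":0,"y":0,"z":-2,"roll":0},
    {"x":0,"y":0,"z":-1,"roll":0},
    {"x":0,"y":0,"z":-0.5,"roll":0},
    {"x":0,"y":0,"z":0,"roll":0}
  ]
}}

```text
clock: 5.2
tool_pos: [0.4517, -0.1612, 0.2012]
orientation: [-180.0, 0.0, -8.4]
force: [-0.7, -0.2, -5.5]
opening: 0.0499
```

{"op": "jog_arm", "data": {
  "commands": [
    {"x":0.17,"y":-1.6,"z":0,"roll":0},
    {"x":0.3,"y":-3,"z":0,"roll":0},
    {"x":0.4,"y":-3.5,"z":0,"roll":0},
    {"x":0.4,"y":-3.5,"z":0,"roll":0},
    {"x":0.4,"y":-3.5,"z":0,"roll":0},
    {"x":0.4,"y":-3.5,"z":0,"roll":0},
    {"x":0.3,"y":-3.3,"z":0,"roll":0},
    {"x":0.2,"y":-2.4,"z":0,"roll":-0.05},
    {"x":0.1,"y":-1.2,"z":0,"roll":-0.1},
    {"x":0,"y":0,"z":0,"roll":-0.1},
    {"x":0,"y":0,"z":0,"roll":-0.07},
    {"x":0,"y":0,"z":0,"roll":-0.04}
  ]
}}

```text
clock: 6.4
tool_pos: [0.5142, 0.0871, 0.1996]
orientation: [180.0, 0.2, 12.4]
force: [-0.1, -0.4, -5.3]
opening: 0.0504
```

```bash
cat > look.py <<'E'
from ov import *
import sys
tag=sys.argv[1];zt=float(sys.argv[2])
o=ctrl.get_obs();t=o["tool_pos"];print(o["clock"],t.round(4),o["orientation"].round(2),o["force"].round(1),o["opening"])
yaw=np.radians(o["orientation"][2]);p=(t[0],t[1],yaw);c=(.5155,.0876,np.radians(12.3))
zb=t[2]-zt
rs=[(rect(*p,-.045,.045,.05,zb+.09),(255,0,0)),(rect(*p,-.045,.045,.05,zb+.012),(255,255,0)),(rect(*c,-.063,.063,.086,.08),(0,255,255)),(rect(*c,-.07,.085,.1,.08),(0,255,0))]
out=[]
for n in("side","top"):
    s=ctrl.snapshot(n);save(s,n+tag);out.append(overlay(s,rs,[*c[:2],.12],0))
cv2.imwrite(f"pics/ov{tag}.png",np.hstack(out)[:,:,::-1])
E
python3 look.py 3 .0615
```

```text
6.4 [0.5142 0.0871 0.1996] [179.96   0.2   12.38] [-0.1 -0.4 -5.3] 0.05038498420293841
```

View pics/ov3.png

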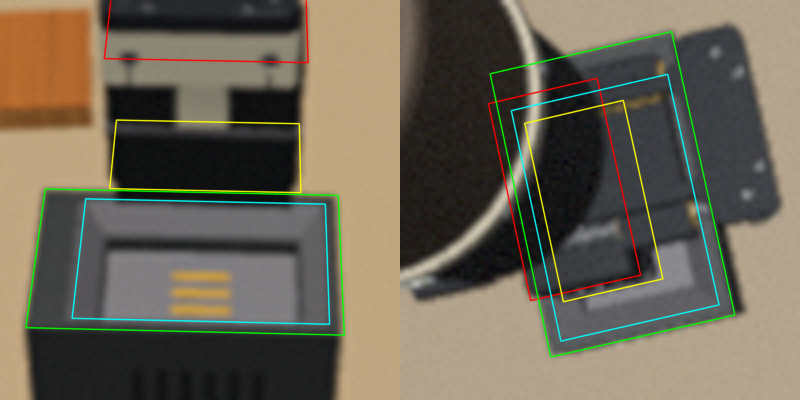

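The pack hangs within about 1 mm of the expected outline and is centred over the bay. Lowering it to just short of the cradle.

{"op": "jog_arm", "data": {
  "commands": [
    {"x":0.1,"y":0,"z":0.5,"roll":0},
    {"x":0,"y":0,"z":1,"roll":0},
    {"x":0,"y":0,"z":1,"roll":0},
    {"x":0,"y":0,"z":1,"roll":0},
    {"x":0,"y":0,"z":1,"roll":0},
    {"x":0,"y":0,"z":1,"roll":0},
    {"x":0,"y":0,"z":1,"roll":0},
    {"x":0,"y":0,"z":0.8,"roll":0},
    {"x":0,"y":0,"z":0.5,"roll":0},
    {"x":0,"y":0,"z":0,"roll":0}
  ]
}}

```text
clock: 7.5
tool_pos: [0.5157, 0.0872, 0.1228]
orientation: [180.0, 0.1, 12.2]
force: [-0.3, -0.6, -4.3]
opening: 0.05
```

```bash
python3 look.py 4 .0615
```

```text
7.5 [0.5157 0.0872 0.1228] [1.7998e+02 7.0000e-02 1.2210e+01] [-0.3 -0.6 -4.3] 0.0499505288638528
```

View pics/ov4.png

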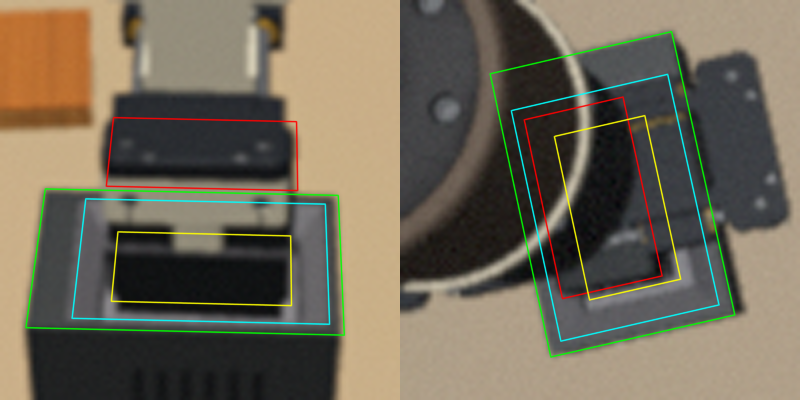

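The pack is down inside the bay, so I press on in small rows.

{"op": "jog_arm", "data": {
  "commands": [
    {"x":0,"y":0,"z":0.4,"roll":0},
    {"x":0,"y":0,"z":0.4,"roll":0},
    {"x":0,"y":0,"z":0.4,"roll":0},
    {"x":0,"y":0,"z":0.3,"roll":0},
    {"x":0,"y":0,"z":0,"roll":0}
  ]
}}

```text
clock: 8.1
tool_pos: [0.5166, 0.0876, 0.1089]
orientation: [-180.0, -0.1, 12.2]
force: [-1.9, 0.7, 3.2]
opening: 0.0501
```

{"op": "jog_arm", "data": {
  "commands": [
    {"x":0,"y":0,"z":0.4,"roll":0},
    {"x":0,"y":0,"z":0.4,"roll":0},
    {"x":0,"y":0,"z":0.4,"roll":0},
    {"x":0,"y":0,"z":0.4,"roll":0},
    {"x":0,"y":0,"z":0.3,"roll":0},
    {"x":0,"y":0,"z":0,"roll":0}
  ]
}}

```text
clock: 8.7
tool_pos: [0.5168, 0.0876, 0.0903]
orientation: [-180.0, -0.1, 12.2]
force: [-2.0, 1.2, 8.4]
opening: 0.05
```

```bash
python3 look.py 5 .0615
```

```text
8.7 [0.5168 0.0876 0.0903] [-1.7999e+02 -8.0000e-02  1.2240e+01] [-2.   1.2  8.4] 0.04998126542875087
```

View pics/ov5.png

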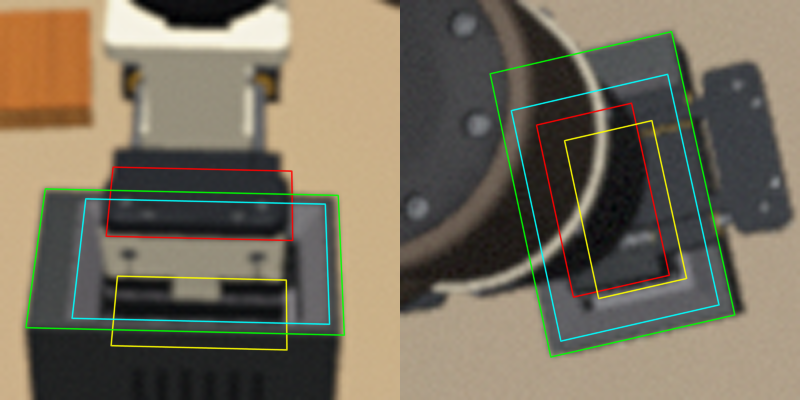

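{"op": "jog_arm", "data": {
  "commands": [
    {"x":0,"y":0,"z":0.1,"roll":0},
    {"x":0,"y":0,"z":0,"roll":0}
  ]
}}

```text
clock: 9.0
tool_pos: [0.5168, 0.0877, 0.0896]
orientation: [-180.0, -0.1, 12.2]
force: [-3.8, 0.6, 8.3]
opening: 0.0503
```

{"op": "jog_arm", "data": {
  "commands": [
    {"x":0,"y":0,"z":-0.3,"roll":0},
    {"x":0,"y":0,"z":-0.3,"roll":0},
    {"x":0,"y":0,"z":-0.3,"roll":0},
    {"x":0,"y":0,"z":-0.3,"roll":0},
    {"x":0,"y":0,"z":0,"roll":0},
    {"x":0,"y":0,"z":0,"roll":0}
  ]
}}

```text
clock: 9.6
tool_pos: [0.5167, 0.0876, 0.1014]
orientation: [-180.0, -0.1, 12.2]
force: [-1.7, -0.0, 5.6]
opening: 0.0498
```

{"op": "jog_arm", "data": {
  "commands": [
    {"x":0,"y":0,"z":-0.1,"roll":0},
    {"x":0,"y":0,"z":-0.1,"roll":0},
    {"x":0,"y":0,"z":-0.1,"roll":0},
    {"x":0,"y":0,"z":0,"roll":0}
  ]
}}

```text
clock: 10.0
tool_pos: [0.5165, 0.0875, 0.1036]
orientation: [-180.0, -0.0, 12.2]
force: [1.4, 1.0, -1.4]
opening: 0.0498
```

The force fell from +5.6 to -1.4 N at the catch height, so the catch seems to hold. I open the fingers and look.

{"op": "jog_arm", "data": {
  "commands": [
    {"x":0,"y":0,"z":0,"roll":0},
    {"x":0,"y":0,"z":0,"roll":0},
    {"x":0,"y":0,"z":0,"roll":0},
    {"x":0,"y":0,"z":0,"roll":0},
    {"x":0,"y":0,"z":0,"roll":0},
    {"x":0,"y":0,"z":0,"roll":0}
  ],
  "gripper": 8.7
}}

```text
clock: 10.6
tool_pos: [0.5161, 0.0873, 0.1035]
orientation: [180.0, 0.0, 12.2]
force: [0.3, 0.3, 0.2]
opening: 0.0862
```

{"op": "jog_arm", "data": {
  "commands": [
    {"x":0,"y":0,"z":-1,"roll":0},
    {"x":0,"y":0,"z":-2,"roll":0},
    {"x":0,"y":0,"z":-3,"roll":0},
    {"x":0,"y":0,"z":-3,"roll":0},
    {"x":0,"y":-3,"z":-3,"roll":0},
    {"x":0,"y":-4,"z":0,"roll":0},
    {"x":0,"y":-4,"z":0,"roll":0},
    {"x":0,"y":-4,"z":0,"roll":0},
    {"x":0,"y":-4,"z":0,"roll":0},
    {"x":0,"y":-3,"z":0,"roll":0},
    {"x":0,"y":0,"z":0,"roll":0}
  ]
}}

```text
clock: 11.7
tool_pos: [0.469, 0.3055, 0.2241]
orientation: [-180.0, -0.0, 12.4]
force: [-0.5, -0.3, -0.3]
opening: 0.087
```

Run:
```python
from ov import *
o=ctrl.get_obs();print(o["clock"],o["tool_pos"],o["opening"],o["force"])
c=(.5155,.0876,np.radians(12.3));out=[]
rs=[(rect(*c,-.045,.045,.05,.132),(255,0,0)),(rect(*c,-.045,.045,.05,.145),(255,255,0)),(rect(*c,-.063,.063,.086,.08),(0,255,255))]
for n in("side","top"):
    s=ctrl.snapshot(n);save(s,n+"6");out.append(overlay(s,rs,[*c[:2],.1],0))
cv2.imwrite("pics/ov6.png",np.hstack(out)[:,:,::-1])
```

```text
11.7 [0.46899334 0.30548245 0.22413796] 0.0869969132065045 [-0.45832785 -0.27348664 -0.26107273]
```

View pics/ov6.png

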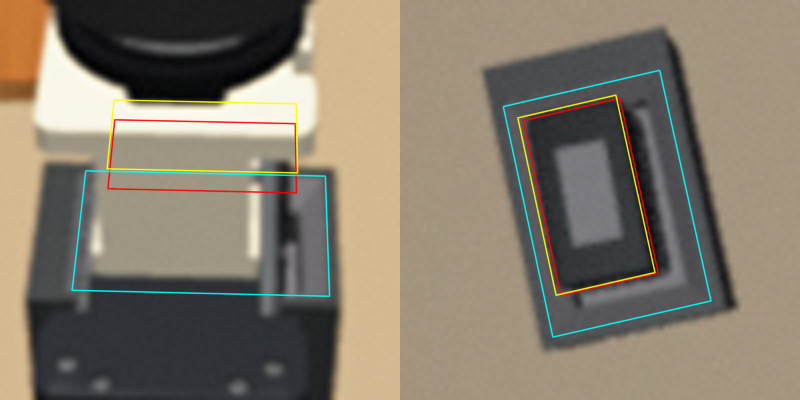

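{"op": "jog_arm", "data": {
  "commands": [
    {"x":3,"y":0,"z":0,"roll":0},
    {"x":4,"y":0,"z":0,"roll":0},
    {"x":4,"y":0,"z":0,"roll":0},
    {"x":4,"y":0,"z":0,"roll":0},
    {"x":3,"y":0,"z":0,"roll":0},
    {"x":0,"y":0,"z":0,"roll":0}
  ]
}}

```text
clock: 12.4
tool_pos: [0.6486, 0.3388, 0.2219]
orientation: [179.9, 0.1, 12.0]
force: [-0.2, -0.7, -1.0]
opening: 0.0871
```

Run:
```python
from ov import *
c=(.5155,.0876,np.radians(12.3));out=[]
rs=[(rect(*c,-.045,.045,.05,.132),(255,0,0)),(rect(*c,-.045,.045,.05,.145),(255,255,0)),(rect(*c,-.063,.063,.086,.08),(0,255,255))]
for n in("side","top"):
    s=ctrl.snapshot(n);save(s,n+"7");out.append(overlay(s,rs,[*c[:2],.1],0))
cv2.imwrite("pics/ov7.png",np.hstack(out)[:,:,::-1])
```

```text
(no output)
```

View pics/ov7.png

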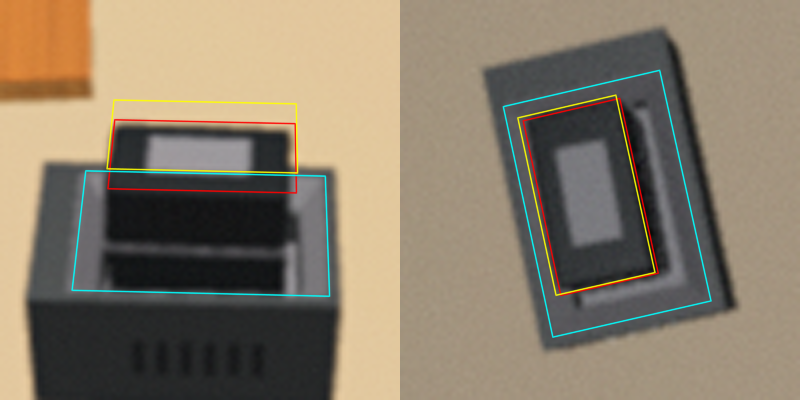

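The side view is clear now. The pack top lies on the red 132 mm outline (rows about 125 to 188), well below the yellow 145 mm outline for an uncaught pack, and it stands upright and centred. Handing in.

```bash
python3 -c "
from plant import ctrl
print(ctrl.close_job())"
```

```text
the job is handed in; nothing more can be done
None
```

The tall pack is standing in the empty charger, held down by the catch, and I handed the job in at about 12.5 s of the 42 s allowed. No verdict came back, so this rests on my own checks.

- **What I did:** I gripped the pack across its 50 mm width near the top and lowered it into the bay. I pressed the cradle about 27 mm down once, let it rise about 14 mm, then opened the fingers and moved the arm clear.
- **Catch:** The upward force on the tool dropped from 5.6 N to -1.4 N at the expected catch height, so the cradle stopped pushing on the pack there.
- **Final pictures:** In the side view the pack's top fits the 132 mm (caught) outline rather than the 145 mm one. In both views it is upright and within a few millimetres of the bay's centre.
- **Disagreements:**
  - The spring force read about 1–2 N below the stated 8–16 N.
  - The pack's outline came out slightly smaller than a sharp-edged box, probably because its edges are bevelled.
  - The first clear-away picture from the side was blocked by the gripper, so I moved the arm and took it again.

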